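Close the mould, then hold the drying-pen gate ajar

TASK

Close the moulding set by lowering the holed backplate over the two pins of the lower mould half until it lies flush, and let go of it. Then open the drying pen for me: its gate's barrel bolt sags and catches behind the bent-up lip of the keeper, so lift the bolt by its knob while pulling it back clear of the keeper, then pull the self-closing gate towards you until its free edge stands about a hand's width (10 cm) out. Finish while still holding the gate steady there with the bolt drawn, not letting go, and leave the jar, hammer and spool where they are.

Things in the scene. Friction and masses are not known exactly. Their poses are not given: they have to be found in the camera images.
- mould_base: Lower mould half, screwed to the bench: aluminium block 150 x 100 x 25 mm (x, y, z) with a round wooden form let in flush in its top. Two upright steel pins, 10 mm diameter, stand on the top at x = +55 and -55 mm, y = 0, rising 22 mm above it (last 4 mm tapered). Origin: centre of the underside, z up.
- backplate: Loose aluminium plate 140 x 90 x 12 mm (x, y, z), about 0.42 kg, flat on the bench, two through holes of 13 mm diameter at x = +55 and -55, y = 0 (both ways round are equal). In the middle of its top a wooden grip bar: 56 mm along x, 16 mm thick (y), from 12 to 47 mm above the underside. Origin: centre of the underside; seated, it is 25 mm above the mould_base origin.
- pen: Fixed wooden enclosure 360 mm wide, 290 deep, below 200 tall, open on top, gate in front. Origin: on the bench under the middle of the gate; x from the gate into the pen, y along the shut gate from keeper post to hinge, z up. Gate top z = 150, 30 mm thick; hinge axis x = 0, y = 142; free edge y = -138; keeper post y -147 to -189. The bolt lies along y on the gate's top, nose to -y.
- gate: Gate leaf with the bolt fittings. Origin: on its upright hinge axis at bench height; -y runs to the free edge, +x into the pen, z up. A wire staple (26 mm wide in x) stands over the bolt 247 mm from the hinge axis, up to z = 199 mm; the bolt's rear bracket stands 72 to 92 mm from the axis, up to z = 193 mm.
- keeper: Bent steel keeper on top of the keeper post; origin and axes as pen. Open-topped saddle: two cheeks at x = -12 and +12 mm (4 mm thick, y -153 to -189, z 150 to 195) keep the bolt's nose from moving in x; on the gate side, between them, an upright bent lip (y -157.5 to -160.5, top at z = 170 mm) behind which the bolt's downturned nose is caught.
- gate_hinge (a point): Point on the gate's upright hinge axis, at the height of the gate's top (z = 150 mm).
- gate_edge (a point): Top of the gate's free edge, 280 mm from the hinge axis.
- bolt_knob (a point): Centre of the top end of the bolt's knob: upright dark steel pin, 14 mm diameter, 41 mm free height above the 9 mm thick rod; its top is about 225 mm above the bench. With the bolt home the knob stands about 205 mm from the hinge axis, 40 mm from the staple; the rear bracket is 115 mm away on the other side; nothing stands beside it in x.
- bolt_nose (a point): Underside of the bolt's downturned nose: a block 14 mm (x) x 15 mm (y) reaching 20 mm below the rod's centre line. At rest it is about 155 mm above the bench and hangs about 14 mm below the lip's top.
- bolt_lift (a joint): Sag of the bolt, rad: 0 = hanging (gravity returns it there), 0.12 = lifted to the stop. It pivots in the rear bracket, 125 mm from the knob when home: knob up 1 mm = 0.008 rad. The nose passes the lip from about 0.065 rad (knob up 8 mm); stop at 15 mm. Knob raised 10 mm and kept at that height while pulled gives 0.08 rad growing to 0.1. Lifting takes about 2 N.
- bolt_slide (a joint): How far the bolt is drawn, m: 0 = home in the keeper, positive = pulled along the gate towards its hinge (pen +y with the gate shut), stop at 0.044. Without lifting it catches on the lip at about 0.004. The nose is clear of the keeper from 0.031; it stays where it is left (friction about 1 N).
- gate_swing (a joint): Opening angle of the gate, rad: 0 = shut, positive = free edge swings towards the robot (pen -x, clockwise from above), stop at 0.9. A spring shuts it: about 0.4 N m when shut, 0.7 N m at 0.36 rad, that is 2 to 4 N at the knob. A hand's width (10 cm at the free edge) is 0.36 rad.
- jar: Bystander: white screw-top jar, 68 mm diameter, 72 mm tall, upright. Origin: centre of the underside.
- hammer: Bystander: hammer 220 mm long lying on the bench. Origin: centre of the underside.
- spool: Bystander: wooden spool 44 mm diameter, 60 mm tall, upright. Origin: centre of the underside.
Mind the look-alikes: they are no part of the job. What is shaped like the backplate but pink or yellow is not meant.

How it is judged (in metres and radians):
On the way, in this order (a step that is already met when the one before it is completed fails the run):
1. the backplate lies flush on the lower mould half over both pins, let go (z of backplate in the frame of mould_base between 0.023 and 0.0267 m and horizontal distance between backplate and mould_base below 0.004 m and angle between the x axis of backplate and the x axis of mould_base, either way round below 0.06 rad and angle between backplate's own z axis and vertical below 0.03 rad and contact force between the fingers and backplate below 0.2 N), for 0.2 s.
2. the bolt has been lifted over the lip and drawn clear of the keeper (value of joint bolt_slide above 0.031 m), for 0.05 s.
3. the gate is ajar (value of joint gate_swing between 0.22 and 0.56 rad), for 0.2 s.
At the end, for the whole second after the job is handed in: The backplate is seated: flush within 1.7 mm, within 4 mm and 0.06 rad of the lower half, level, not touched. The bolt is drawn more than 31 mm, the gate stands still between 0.22 and 0.56 rad (6 to 15 cm at the free edge), and the fingers hold the gate or its bolt with more than 1 N (all of step 1 and all of step 3 and value of joint bolt_slide above 0.031 m and velocity of joint gate_swing between -0.05 and 0.05 rad/s and contact force between the fingers and gate above 1 N); the arm keeps its last pose, push and grip.
It fails at once if a bystander is disturbed (moved more than 25 mm) (distance of any of jar, hammer, spool from where it was at the start of the episode above 0.025 m).
It also fails if it takes over 50 s, if anything falls off the work surface, if the arm or the gripper's body presses on something with over 40 N, if the wrist force passes 120 N, or if a joint passes its speed limit or range.

ROBOT

A 7-joint arm with a two-finger parallel gripper is mounted at the origin on the work surface. World frame = base frame: x ahead of the robot, y to its left, z up, the work surface at z = 0. Lengths are in mm, angles in rad, forces in N, time in s.
With the tool pointing down it reaches from about 425 to 875 mm from the base axis. Payload 9.9 kg.
Tool frame: the origin (TCP) lies between the finger pads; the fingertips stand 11 mm ahead of it and the grasp point (between the pads) lies 8 mm behind it; z points along the fingers, y is the line along which they close (so a half turn about z gives the same grasp; the last joint's range is limited). The gripper opens to 85 mm and grips with 20 to 120 N. Pads are 22 mm wide; open, the fingers measure 114 mm over their backs; the gripper's body (76 mm by 85 mm) begins 54 mm behind the grasp point. The pads swing forward as they close: fully open they stand 13 mm farther back than shut.
Start: joints at [-1.216, 0.576, 0.025, 1.437, -0.015, 1.129, -0.057], TCP at [286.77, 611.059, 242.289] pointing down, gripper open.
Joint ranges: [-2.76, 2.76], [-0.34, 2.15], [-1.52, 1.57], [0.19, 2.46], [-1.09, 4.23], [0.17, 1.99], [-2.82, 2.82]. Speed limits (rad/s): [2.22, 2.22, 3.01, 3.01, 3.14, 3.14, 3.14].

INTERFACE

Orientations are given as a unit quaternion [w, x, y, z].
In Python, from rig import ctrl, jaws, kin, optics gives the robot as it stands. Calls block until the motion is done:
- ctrl.move_ptp(position, orientation): joint-space move of the TCP to a pose.
- ctrl.move_l(position, rotation=None, velocity=150): straight line of the TCP; rotation=None keeps the orientation; velocity is the mean speed in mm/s.
- ctrl.move_joints(angles): joint-space move.
- jaws.gripper_to(opening): finger opening in mm; the grip force is fixed at half the most; returns when the fingers have stopped.
- ctrl.wait(seconds).
- kin.ik(position, orientation): joint angles nearest the present ones, or None.
- optics.camera(name): name is "scene" or "top"; returns (picture, depth): 400x640x3 uint8, red, green, blue; 400x640 float32, mm along the optical axis (not along the pixel's ray), 0 where there is no reading.
- optics.calibration(name): a dict with "fx", "fy", "cx", "cy" (pixels), "k1" (the pictures are not rectified: a ray, as slopes to the right and down, at radius r is drawn at 1 + k1 r^2 times it, then the intrinsics apply), "R" (3x3) and "t" (3): a world point X has camera coordinates R X + t. Camera axes: x right, y down, z forward; pixel columns grow to the right and rows downward; lengths in mm; the calibration is good to about 2 mm. A picture is of the moment at which its call begins. calibration takes no time and is no camera call.
A pose or a line that the arm cannot do raises ctrl.PlanningError and nothing moves.
- ctrl.sign_off(): hands the job in; it is judged then, once.
Readings, each from a call of its own:
- ctrl.read_time_s(): time.
- ctrl.read_joints(): joint angles.
- ctrl.read_joint_velocities(): joint speeds.
- ctrl.read_joint_torque(): joint torques, N m.
- ctrl.read_eef_pos(): TCP position.
- ctrl.read_tool_rot(): TCP orientation.
- ctrl.read_wrist_force(): force on the tool from outside, world axes, zero at the start.
- ctrl.read_moment(): the same for the moment, N m.
- ctrl.read_grip_width(): finger opening in mm.
- ctrl.read_grasp_force(): force on a finger pad.
Only numpy, scipy, OpenCV 4.12 (cv2) and the standard library are available. Lean on these libraries where they do the work, as an engineer would, in place of code of your own. Each camera call takes 0.05 s, during which the arm holds its last target. There are 200 camera calls.

## Working session

There is one attempt and no reset: what is moved stays moved. The work goes in short steps, each a Python script; the robot and the scene stay as the last script left them, time stands still between calls to the robot, and variables do not carry over. Pictures are saved under pics/ and viewed, at most 10 in all, crops included, and the job is handed in when it is done.

```bash
mkdir -p pics; ls
python3 - <<'E'
from rig import ctrl, jaws, kin, optics
import cv2,numpy as np
for n in ("scene","top"):
    p,d=optics.camera(n); cv2.imwrite(f"pics/{n}0.png",p[:,:,::-1]); np.savez(f"pics/{n}0.npz",p=p,d=d)
    c=optics.calibration(n); print(n,{k:np.round(v,4).tolist() for k,v in c.items()})
print(ctrl.read_tool_rot(),ctrl.read_time_s(),ctrl.read_grip_width())
E
```

```text
pics
scene {'fx': 516.8442, 'fy': 516.8442, 'cx': 317.1617, 'cy': 201.6833, 'k1': -0.0339, 'R': [[-0.2762, 0.9611, -0.0053], [0.8105, 0.2299, -0.5388], [-0.5166, -0.1531, -0.8424]], 't': [140.5801, -346.7026, 1783.1929]}
top {'fx': 416.0897, 'fy': 416.0897, 'cx': 314.2818, 'cy': 196.7901, 'k1': 0.0033, 'R': [[-0.0249, -0.9997, -0.0027], [-0.9784, 0.0249, -0.2052], [0.2052, -0.0024, -0.9787]], 't': [7.3823, 567.3975, 1347.1588]}
[-1.09547418e-04  2.17594539e-01  9.76038956e-01 -7.49141277e-04] 0.1 85.41207905343349
```

View pics/scene0.png

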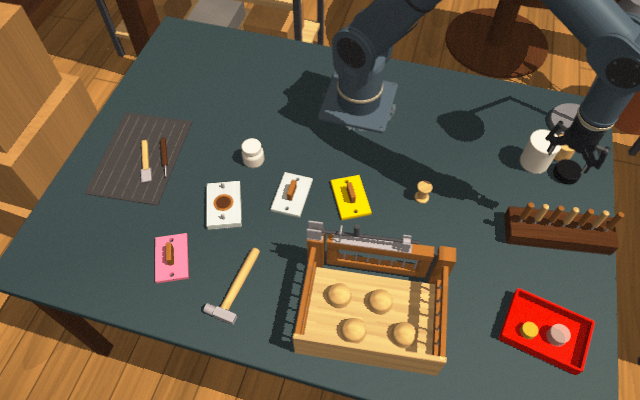

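View pics/top0.png

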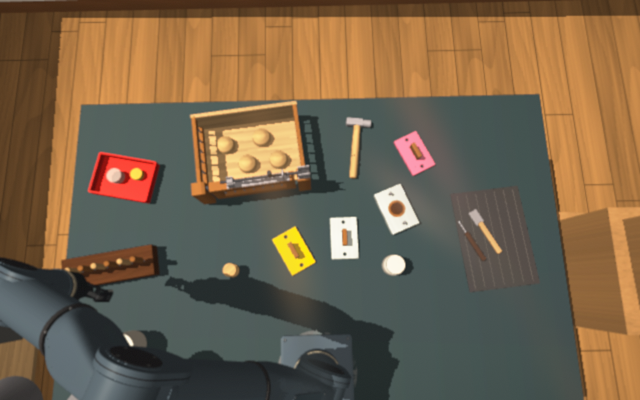

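Candidates for the backplate (scene / top pixels): the white-metal plate at (292,194) / (344,238), the yellow one at (350,197) / (294,251) and the pink one at (171,257) / (414,153). The lower mould with its round form is at (223,204) / (397,209). By the description I choose the metal plate. The pen is at (375,290) / (250,150), with its bolt along (355,240) / (268,181).

```bash
cat > h.py <<'E'
import numpy as np, cv2
from rig import ctrl, jaws, kin, optics
def rays(n,uv):
    c=optics.calibration(n);K=np.array([[c['fx'],0,c['cx']],[0,c['fy'],c['cy']],[0,0,1]])
    q=cv2.undistortPoints(np.float64(uv).reshape(-1,1,2),K,np.array([c['k1'],0,0,0])).reshape(-1,2)
    R=np.array(c['R']);t=np.array(c['t'])
    return -R.T@t, np.c_[q,np.ones(len(q))]@R
def onplane(n,uv,z):
    o,d=rays(n,uv); return o+d*((z-o[2])/d[:,2])[:,None]
def depthpts(n,uv,dep):
    o,d=rays(n,uv); return o+d*np.asarray(dep)[:,None]
def project(n,X):
    c=optics.calibration(n);K=np.array([[c['fx'],0,c['cx']],[0,c['fy'],c['cy']],[0,0,1]])
    return cv2.projectPoints(np.float64(X).reshape(-1,3),cv2.Rodrigues(np.array(c['R']))[0],np.array(c['t']),K,np.array([c['k1'],0,0,0]))[0].reshape(-1,2)
def two(a,b):  # triangulate pixel a in scene and b in top; point and miss
    o,d=rays('scene',[a]);p,e=rays('top',[b]);d=d[0];e=e[0]
    s=np.linalg.lstsq(np.c_[d,-e],p-o,rcond=None)[0]
    A=o+d*s[0];B=p+e*s[1];return (A+B)/2,np.linalg.norm(A-B)
E
python3 - <<'E'
from h import *
roi={'scene':{'plate':(265,165,320,220),'mould':(198,175,250,235)},'top':{'plate':(322,210,366,266),'mould':(366,176,424,240)}}
for n in roi:
    z=np.load(f'pics/{n}0.npz');p=z['p'];d=z['d'];hsv=cv2.cvtColor(p,cv2.COLOR_RGB2HSV)
    for k,(a,b,c,e) in roi[n].items():
        s=hsv[b:e,a:c];m=((s[...,2]>150)&(s[...,1]<60)).astype(np.uint8)
        cs=max(cv2.findContours(m,0,2)[0],key=cv2.contourArea);h=cv2.convexHull(cs).reshape(-1,2)+[a,b]
        for zz in ([12] if k=='plate' else [25]):
            P=onplane(n,h,zz)[:,:2].astype(np.float32);r=cv2.minAreaRect(P);print(n,k,np.round(r[0],1),np.round(r[1],1),round(r[2],1))
        # wood
        w=((s[...,0]<18)&(s[...,1]>110)&(s[...,2]>60)).astype(np.uint8)
        cs=max(cv2.findContours(w,0,2)[0],key=cv2.contourArea).reshape(-1,2)+[a,b]
        P=onplane(n,cs,47 if k=='plate' else 25)[:,:2].astype(np.float32);r=cv2.minAreaRect(P);print('  wood',np.round(r[0],1),np.round(r[1],1),round(r[2],1), cs.mean(0))
        g=np.argwhere(m)[:, ::-1]+[a,b];X=depthpts(n,g,d[g[:,1],g[:,0]]);print('  depth z med',np.median(X,0).round(1))
p=np.load('pics/scene0.npz')['p'];t=np.load('pics/top0.npz')['p']
A=cv2.resize(p[155:285,150:330,::-1],None,fx=4,fy=4,interpolation=2)
cv2.imwrite('pics/c1.png',A)
A=cv2.resize(p[215:275,295:465,::-1],None,fx=4.7,fy=4.7,interpolation=2);B=cv2.resize(t[150:210,180:330,::-1],None,fx=5.32,fy=5.32,interpolation=2)
B=cv2.resize(B,(A.shape[1],300));cv2.imwrite('pics/c2.png',np.vstack([A,B]))
E
```

```text
scene plate [ 432.9 -102.2] [143.   92.8] 0.5
  wood [441.9 -98.9] [70.3 19.2] 2.2 [290.7826087  190.08695652]
  depth z med [440.  -94.   11.2]
scene mould [ 532.4 -281.4] [162.5  99. ] 22.5
  wood [ 526.4 -286.1] [57.2 53.6] 21.1 [223.10344828 201.48275862]
  depth z med [ 543.6 -279.8   24.1]
top plate [ 432.7 -103.5] [144.   93.7] 0.5
  wood [ 432.  -103.1] [13.4 50.2] 88.6 [344.         233.33333333]
  depth z med [431.2 -99.2  12.8]
top mould [ 526.6 -286.2] [152.3 105.4] 21.9
  wood [ 527.2 -287.8] [50.5 50.2] 42.7 [398.16666667 209.05555556]
  depth z med [ 523.2 -284.8   25.7]
```

View pics/c1.png

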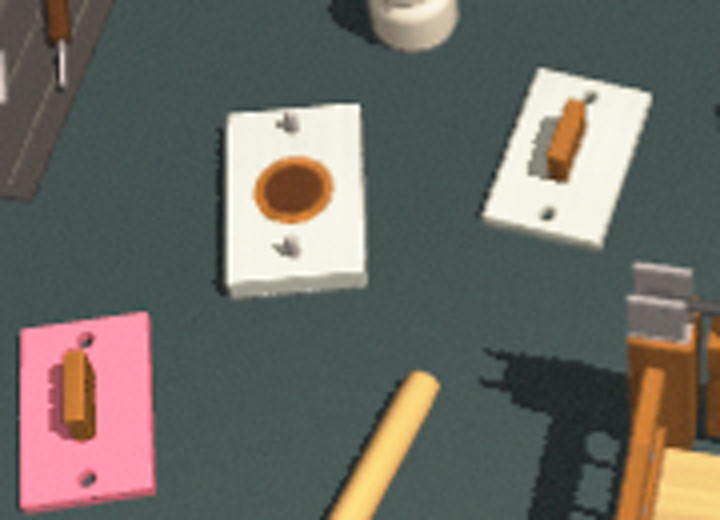

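View pics/c2.png

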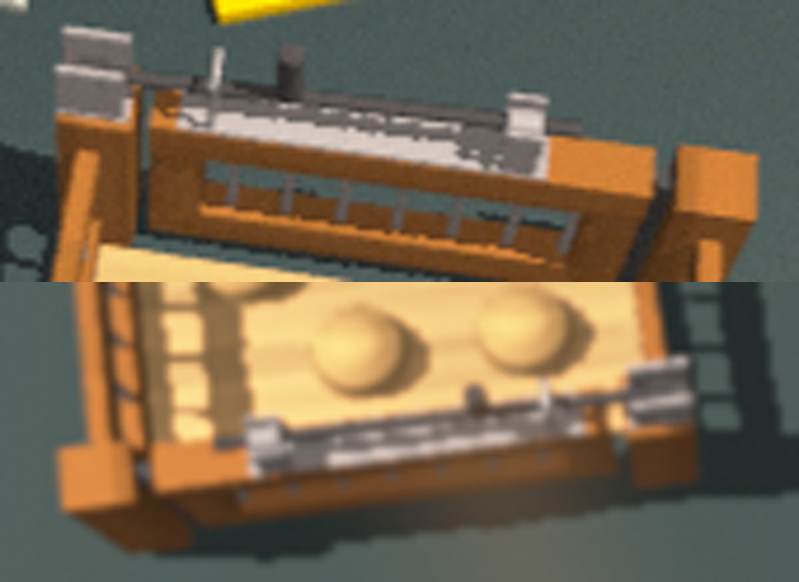

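The crops confirm the choice. The metal plate with grip bar and two holes is at c1 (565,150), and the mould with ring and two pins is at c1 (289,122) and (289,247). In c2 the knob top is at (291,48) in the scene half and (477,388) in the top half, with the staple beside it and the keeper at the end. Next I grasp the plate and look again.

```bash
cat >> h.py <<'E'
def q(yaw): return [0,np.cos(yaw/2),np.sin(yaw/2),0]
def stat(s=''): print(s,'t',round(ctrl.read_time_s(),2),'pos',np.round(ctrl.read_eef_pos(),1),'F',np.round(ctrl.read_wrist_force(),1),'w',round(ctrl.read_grip_width(),1),'g',round(ctrl.read_grasp_force(),1))
E
python3 - <<'E'
from h import *
K,e=two((295+291/4.7,215+48/4.7),(180+477/5.327,150+106/5));print('knob',K.round(1),'miss',round(e,1))
print('knob planes',onplane('scene',[(295+291/4.7,215+48/4.7)],225).round(1),onplane('top',[(180+477/5.327,150+106/5)],225).round(1))
a=onplane('scene',[(295+130/4.7,215+78/4.7)],176)[0];b=onplane('scene',[(295+580/4.7,215+128/4.7)],186)[0]
d=b-a;print('rod scene',a.round(1),b.round(1),'dir deg',np.degrees(np.arctan2(d[1],d[0])))
a=onplane('top',[(180+626/5.327,150+116/5)],176)[0];b=onplane('top',[(180+380/5.327,150+141/5)],182)[0];
d=b-a;print('rod top',a.round(1),b.round(1),'dir deg',np.degrees(np.arctan2(d[1],d[0])))
jn=ctrl.read_joints()
for y in (0,np.pi,np.radians(22),np.radians(202)): print(y,[None if j is None else np.round(j,2) for j in (kin.ik([433,-103,200],q(y)),kin.ik([433,-103,29],q(y)),kin.ik([527,-286.7,60],q(y)))])
E
```

```text
knob [613.3 128.7 228.1] miss 5.7
knob planes [[610.8 131.2 225. ]] [[614.7 126.2 225. ]]
rod scene [624.2  48.5 176. ] [594.  285.9 186. ] dir deg 97.2490110996835
rod top [619.6  44.  176. ] [605.6 187.4 182. ] dir deg 95.57844074192275
0 [array([-0.62,  0.52,  1.15,  2.1 , -0.61,  0.91, -0.7 ]), array([-0.05,  0.62,  0.26,  2.26, -0.49,  0.32, -0.93]), array([ 0.11,  0.74,  0.52,  1.85, -0.55,  0.7 , -0.63])]
3.141592653589793 [array([-0.12,  0.31,  0.33,  2.08, -0.14,  0.77,  1.86]), array([ 0.16,  0.59, -0.05,  2.25,  0.09,  0.3 ,  1.61]), array([ 0.4 ,  0.68,  0.04,  1.84, -0.04,  0.63,  2.03])]
0.3839724354387525 [array([-0.57,  0.46,  1.02,  2.09, -0.52,  0.86, -0.43]), array([-0.02,  0.61,  0.22,  2.26, -0.42,  0.31, -0.63]), array([ 0.11,  0.74,  0.52,  1.85, -0.55,  0.7 , -0.24])]
3.5255650890285457 [array([-0.05,  0.3 ,  0.23,  2.08, -0.1 ,  0.77,  2.2 ]), array([ 0.19,  0.59, -0.09,  2.25,  0.18,  0.31,  1.9 ]), array([ 0.46,  0.67, -0.06,  1.83,  0.06,  0.64,  2.32])]
```

Run:
```python
from h import *
yaw=np.radians(0.5)
ctrl.move_ptp([433,-103,130],q(yaw));stat()
ctrl.move_l([433,-103,29]);stat()
jaws.gripper_to(10);stat('grip')
for n in ("scene","top"):
    p,d=optics.camera(n); cv2.imwrite(f"pics/{n}1.png",p[:,:,::-1]); np.savez(f"pics/{n}1.npz",p=p,d=d)
p=np.load('pics/scene1.npz')['p'];t=np.load('pics/top1.npz')['p']
A=cv2.resize(p[155:255,200:340,::-1],None,fx=4,fy=4,interpolation=2);B=cv2.resize(t[180:280,320:440,::-1],(480,400),interpolation=2)
cv2.imwrite('pics/c3.png',cv2.resize(np.hstack([A,B]),(800,308)))
```

```text
t 2.71 pos [ 433.5 -102.3  130. ] F [-0.1 -0.7 -0.3] w 85.5 g 0.0
 t 3.53 pos [ 433.2 -103.1   29.3] F [-0.3  0.8 -0.4] w 85.7 g 0.0
grip t 4.17 pos [ 433.2 -103.    29.3] F [-0.1  0.2  6.8] w 14.8 g 59.1
```

View pics/c3.png

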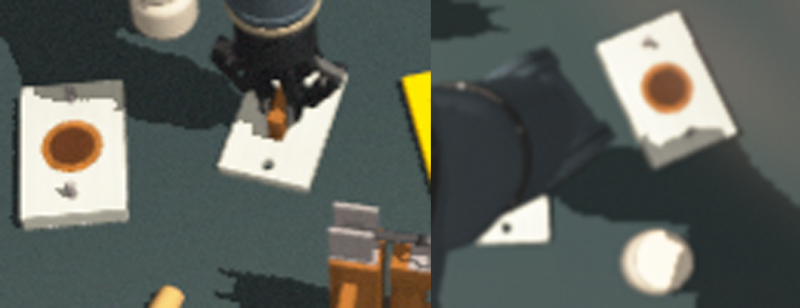

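The bar is held: the plate's front half shows in the scene view, its front hole at c3 (268,165), i.e. scene pixel (287,209), and the mould is at c3 (72,147). I measure how much the plate shifted on gripping, and get a finer mould pose from its edges.

Run:
```python
from h import *
a=np.load('pics/scene0.npz')['p'];b=np.load('pics/scene1.npz')['p']
g=lambda p:cv2.cvtColor(p,cv2.COLOR_RGB2GRAY).astype(np.float32)
T=g(a)[200:221,274:304]
up=lambda x:cv2.resize(x,None,fx=8,fy=8,interpolation=cv2.INTER_CUBIC)
r=cv2.matchTemplate(up(g(b)[194:227,268:310]),up(T),cv2.TM_CCOEFF_NORMED);_,v,_,l=cv2.minMaxLoc(r);print('shift px',(np.array(l)-48)/8,v)
s=(np.array(l)-48)/8
print('shift mm',(onplane('scene',[np.array([287,209])+s],12)-onplane('scene',[(287,209)],12)).round(2))
def dark(n,p,box,z,thr):
    x0,y0,x1,y1=box;w=up(g(p)[y0:y1,x0:x1]);bg=np.percentile(w,80);m=(w<bg-thr)
    ys,xs=np.nonzero(m);wt=(bg-w)[m];c=np.array([(xs*wt).sum(),(ys*wt).sum()])/wt.sum();c=(c+.5)/8-.5+[x0,y0]
    return c,onplane(n,[c],z)[0].round(1)
# plate holes & mould edges before the grasp
print('plate front hole scene',dark('scene',a,(282,204,291,213),12,40))
t=np.load('pics/top0.npz')['p']
for n,p,box in (('scene',a,(198,175,250,235)),('top',t,(366,176,424,240))):
    x0,y0,x1,y1=box;w=up(p[y0:y1,x0:x1]);h=cv2.cvtColor(w,cv2.COLOR_RGB2HSV)
    # coppery ring ellipse
    m=((h[...,0]<20)&(h[...,1]>90)&(h[...,2]>50)).astype(np.uint8);c=max(cv2.findContours(m,0,1)[0],key=cv2.contourArea)
    P=onplane(n,(c.reshape(-1,2)+.5)/8-.5+[x0,y0],25)[:,:2].astype(np.float32);e=cv2.fitEllipse(P);print(n,'ring',np.round(e[0],1),np.round(e[1],1))
    # white top-face outline, lines by side
    m=((h[...,2]>150)&(h[...,1]<60)).astype(np.uint8);c=max(cv2.findContours(m,0,1)[0],key=cv2.contourArea)
    P=onplane(n,(c.reshape(-1,2)+.5)/8-.5+[x0,y0],25)[:,:2]-e[0];th=np.radians(22.2)
    Q=P@np.array([[np.cos(th),-np.sin(th)],[np.sin(th),np.cos(th)]])
    for nm,i,lo in (('y+',1,1),('y-',1,-1)):
        k=(abs(Q[:,0])<60)&(abs(Q[:,1]*lo-50)<9);f=np.polyfit(Q[k,0],Q[k,1],1);print('  ',nm,k.sum(),'offset',f[1].round(1),'yaw',(22.2+np.degrees(np.arctan(f[0]))).round(2))
    for lo in (1,-1):
        k=(abs(Q[:,1])<38)&(abs(Q[:,0]*lo-75)<9)
        if k.sum()>20: f=np.polyfit(Q[k,1],Q[k,0],1);print('   x',lo,'offset',f[1].round(1),'yaw',(22.2-np.degrees(np.arctan(f[0]))).round(2))
# plate yaw
for n,p,box in (('scene',a,(265,165,320,220)),('top',t,(322,210,366,266))):
    x0,y0,x1,y1=box;w=up(p[y0:y1,x0:x1]);h=cv2.cvtColor(w,cv2.COLOR_RGB2HSV)
    m=((h[...,2]>150)&(h[...,1]<60)).astype(np.uint8);c=max(cv2.findContours(m,0,1)[0],key=cv2.contourArea)
    Q=onplane(n,(c.reshape(-1,2)+.5)/8-.5+[x0,y0],12)[:,:2]-[433,-103]
    for lo in (1,-1):
        k=(abs(Q[:,0])<55)&(abs(Q[:,1]*lo-45)<8);f=np.polyfit(Q[k,0],Q[k,1],1);print(n,'plate y',lo,f[1].round(1),np.degrees(np.arctan(f[0])).round(2))
        k=(abs(Q[:,1])<35)&(abs(Q[:,0]*lo-70)<8);f=np.polyfit(Q[k,1],Q[k,0],1);print(n,'plate x',lo,f[1].round(1),-np.degrees(np.arctan(f[0])).round(2))
```

```text
shift px [0.125 0.   ] 0.998193085193634
shift mm [[-0.1   0.36  0.  ]]
plate front hole scene (array([285.8852555 , 208.93809252]), array([ 491.2, -101.7,   12. ]))
scene ring [ 526.7 -286.2] [58.5 58.9]
   y+ 270 offset 51.7 yaw 22.63
   y- 272 offset -49.5 yaw 22.61
   x -1 offset -74.1 yaw 22.27
top ring [ 527.4 -287.8] [56.  56.5]
   y+ 254 offset 54.1 yaw 21.93
   y- 251 offset -50.4 yaw 21.67
   x 1 offset 76.6 yaw 21.96
   x -1 offset -75.9 yaw 22.09
scene plate y 1 47.4 0.44
scene plate x 1 71.2 0.44
scene plate y -1 -45.2 0.61
scene plate x -1 -71.6 0.71
top plate y 1 46.1 0.58
top plate x 1 71.9 0.82
top plate y -1 -47.5 0.39
top plate x -1 -72.1 0.39
```

Run:
```python
from h import *
c=np.array([527.5,-287.6]);yaw=np.radians(22.15)
ctrl.move_l([433.2,-103,110],velocity=200);stat('lift')
ctrl.move_l([c[0],c[1],110],q(yaw),velocity=200)
ctrl.move_l([c[0],c[1],80],velocity=120);ctrl.wait(.2);stat('above')
F0=ctrl.read_wrist_force()
offs=[(0,0)]+[(r*np.cos(a),r*np.sin(a)) for r in (1.2,2.2) for a in np.arange(6)*np.pi/3]
done=False
for o in offs:
    p=c+o;ctrl.move_l([p[0],p[1],80],velocity=60)
    for z in (75,72,69,66,62,58,55):
        ctrl.move_l([p[0],p[1],z],velocity=50)
        dF=ctrl.read_wrist_force()-F0
        if dF[2]>10: print('blocked',np.round(o,1),z,dF.round(1));break
    else: done=True
    if done or ctrl.read_time_s()>20: break
stat('end')
```

```text
lift t 4.83 pos [ 433.1 -102.4  109.4] F [-0.3  0.6 -4.2] w 15.1 g 58.6
above t 6.62 pos [ 527.9 -287.8   80.8] F [ 0.3  0.1 -3.8] w 15.2 g 58.6
end t 8.62 pos [ 527.4 -287.5   54.8] F [ 0.1  1.  -4.8] w 15.0 g 58.6
```

Run:
```python
from h import *
ctrl.move_l([527.5,-287.6,54],velocity=30);stat()
jaws.gripper_to(85);stat('open')
ctrl.move_l([527.5,-287.6,170],velocity=200)
ctrl.move_ptp([527.5,-230,260],q(np.radians(22)));stat()
for n in ("scene","top"):
    p,d=optics.camera(n); cv2.imwrite(f"pics/{n}2.png",p[:,:,::-1]); np.savez(f"pics/{n}2.npz",p=p,d=d)
p=np.load('pics/scene2.npz')['p'];t=np.load('pics/top2.npz')['p']
cv2.imwrite('pics/c4.png',np.hstack([cv2.resize(p[160:250,180:270,::-1],(400,400),interpolation=2),cv2.resize(p[213:253,330:370,::-1],(400,400),interpolation=2)]))
cv2.imwrite('pics/c5.png',np.vstack([cv2.resize(t[160:200,190:325,::-1],(800,237),interpolation=2),cv2.resize(p[215:260,300:460,::-1],(800,225),interpolation=2)]))
```

```text
t 8.87 pos [ 527.6 -287.6   54.5] F [-1.2  2.8  3.2] w 15.0 g 59.6
open t 9.54 pos [ 527.5 -287.6   54. ] F [-0.   0.2 -0.2] w 85.1 g 0.0
 t 10.78 pos [ 527.5 -229.2  259.4] F [ 0.1 -0.3  0.3] w 85.3 g 0.0
```

View pics/c4.png

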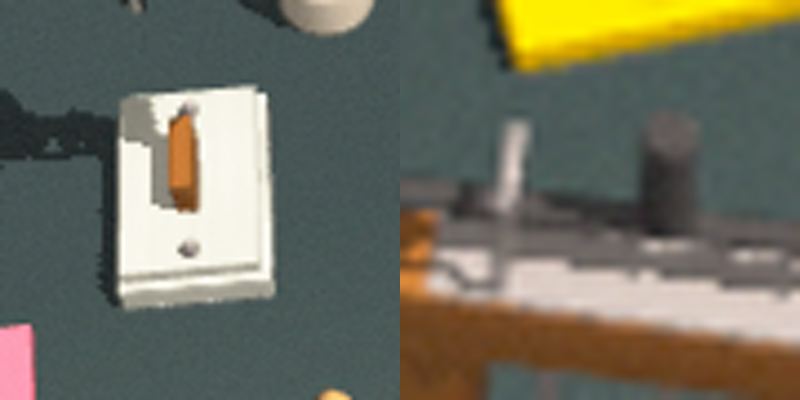

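View pics/c5.png

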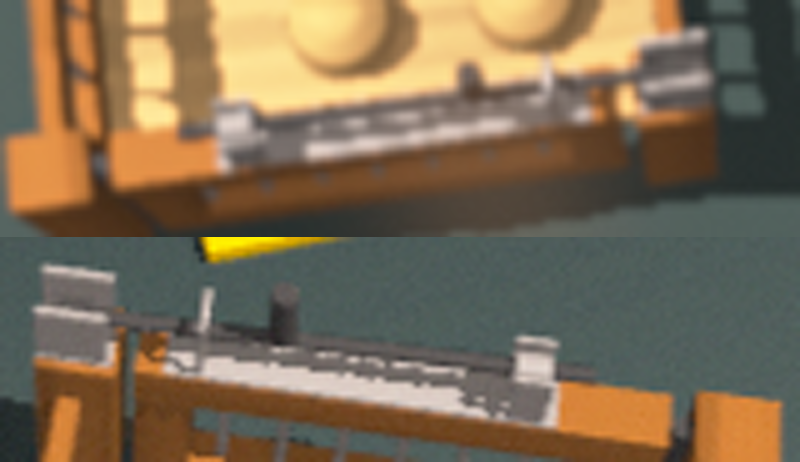

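The plate is seated: both pins show in its holes at c4 (190,108) and (190,248). The knob top is at c4 (671,131), i.e. scene (356.7,225.6), and at c5 (470,71), i.e. top (268.9,171.5). The rod runs from c5 (635,76) to (183,131).

Run:
```python
from h import *
s=(356.65,225.65);t=(268.9,171.5)
print(two(s,t),onplane('scene',[s],225).round(1),onplane('top',[t],225).round(1))
f=lambda x,y:(190+(x+.5)/5.926-.5,160+(y+.5)/5.926-.5)
g=lambda x,y:(300+(x+.5)/5-.5,215+(y-237+.5)/5-.5)
for n,fn,A,B in (('top',f,(635,76),(183,131)),('scene',g,(120,319),(592,373))):
    a=onplane(n,[fn(*A)],176)[0];b=onplane(n,[fn(*B)],186)[0];d=b-a;print(n,a.round(1),b.round(1),np.degrees(np.arctan2(d[1],d[0])),np.hypot(*d[:2]))
for n in('scene','top'):
    K=onplane(n,[s if n=='scene' else t],225)[0]
for y in (96.4,-83.6,276.4):
    y=np.radians(y);print(np.degrees(y),[None if j is None else np.round(j,2) for j in (kin.ik([612,128,285],q(y)),kin.ik([612,128,200],q(y)),kin.ik([545,160,210],q(y-.36)))])
```

```text
(array([613.18821876, 129.50052752, 226.12977529]), np.float64(3.0196641895622935)) [[612.2 130.9 225. ]] [[613.8 128.1 225. ]]
top [622.2  46.3 176. ] [595.8 282.2 186. ] 96.3811642865257 237.3236404715015
scene [621.9  50.3 176. ] [593.1 284.7 186. ] 97.00860806001428 236.14041982109714
96.4 [array([-0.51,  0.49,  0.37,  1.52, -0.19,  1.16,  0.01]), array([-0.48,  0.56,  0.33,  1.64, -0.21,  0.97,  0.03]), array([-0.67,  0.49,  0.46,  1.78, -0.26,  0.93, -0.35])]
-83.6 [array([-0.89,  0.76,  1.24,  1.54, -0.73,  1.37, -2.62]), array([-0.87,  0.83,  1.17,  1.66, -0.81,  1.22, -2.55]), array([ 0.37,  0.74, -1.29,  1.75,  0.75,  1.25,  1.78])]
276.4 [array([-0.89,  0.76,  1.24,  1.54, -0.73,  1.37, -2.62]), array([-0.87,  0.83,  1.17,  1.66, -0.81,  1.22, -2.55]), array([ 0.37,  0.74, -1.29,  1.75,  0.75,  1.25,  1.78])]
```

Run:
```python
from h import *
y=np.radians(96.6);K=np.array([612.7,128.8]);u=np.array([np.cos(y),np.sin(y)])
ctrl.move_ptp([K[0],K[1],290],q(y))
ctrl.move_l([K[0],K[1],200],velocity=120);stat('down')
jaws.gripper_to(40);stat();jaws.gripper_to(8);ctrl.wait(.2);stat('grip')
ctrl.move_l([K[0],K[1],211],velocity=40);ctrl.wait(.1);stat('lift')
for s in (8,20,30,39):
    ctrl.move_l([*(K+s*u),211],velocity=60);stat(f'pull {s}')
ctrl.wait(.1);stat()
p,d=optics.camera('scene');cv2.imwrite('pics/c6.png',cv2.resize(p[190:260,295:425,::-1],(780,420),interpolation=2))
```

```text
down t 13.17 pos [613.2 128.6 200.7] F [ 1.1 -0.1  1. ] w 84.9 g 0.0
 t 13.68 pos [612.7 128.8 200.1] F [-0.5  0.1  0.1] w 39.9 g 0.0
grip t 14.23 pos [612.5 128.7 199.9] F [-1.2 -0.6 -0.5] w 12.4 g 58.4
lift t 14.76 pos [611.8 130.7 210.6] F [-1.9  5.8 -5.7] w 12.5 g 58.5
pull 8 t 15.04 pos [611.3 137.3 210.8] F [-4.   0.5 -5.9] w 12.8 g 58.6
pull 20 t 15.39 pos [610.  149.5 210.7] F [-3.1 -0.  -6.7] w 12.5 g 58.5
pull 30 t 15.71 pos [608.9 159.2 210.7] F [-3.9  0.5 -8.5] w 12.3 g 58.4
pull 39 t 16.01 pos [607.9 168.  210.7] F [-3.7  0.1 -9.5] w 12.4 g 58.4
 t 16.11 pos [607.9 167.5 210.8] F [-4.5  0.1 -8.9] w 12.5 g 58.4
```

View pics/c6.png

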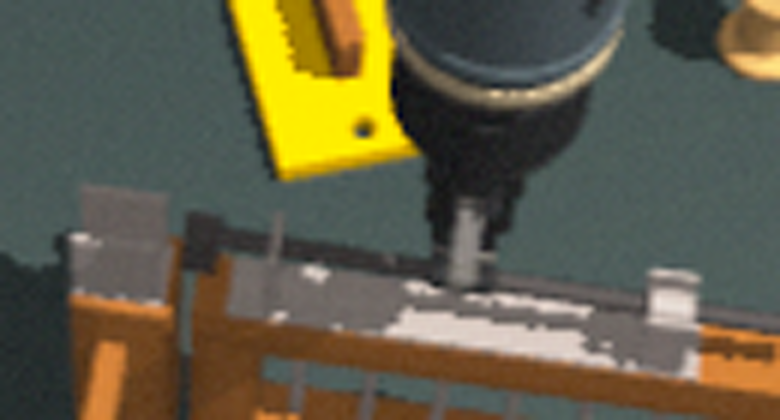

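The bolt is drawn: its nose block stands free of the keeper at c6 (205,240), with a gap to the keeper cheeks ending at (170,250). Now I swing the gate along its arc.

Run:
```python
from h import *
y=np.radians(96.6);K=np.array([612.7,128.8]);u=np.array([np.cos(y),np.sin(y)])
H=K+205*u
for th in np.linspace(0,.38,9)[1:]:
    c,s=np.cos(th),np.sin(th);v=np.array([[c,s],[-s,c]])@(-u)
    ctrl.move_l([*(H+166*v),211],q(y-th),velocity=50);stat(f'{th:.3f}')
ctrl.wait(.5);stat('hold');print(np.abs(ctrl.read_joint_velocities()).max())
for n in ('scene','top'):
    p,d=optics.camera(n);np.savez(f'pics/{n}3.npz',p=p,d=d)
    if n=='scene':A=cv2.resize(p[185:265,280:460,::-1],(720,320),interpolation=2)
    else:B=cv2.resize(p[150:215,170:330,::-1],(655,266),interpolation=2);B=cv2.copyMakeBorder(B,0,0,0,65,0)
cv2.imwrite('pics/c7.png',np.vstack([A,B]))
```

```text
0.048 t 16.47 pos [601.8 167.  212. ] F [ 2.5  0.6 -5.4] w 12.8 g 58.7
0.095 t 16.77 pos [593.3 166.2 211.6] F [ 2.5 -1.5 -4.9] w 12.2 g 58.9
0.143 t 17.08 pos [585.1 166.5 211.3] F [ 3.2 -0.6 -3. ] w 12.2 g 59.0
0.190 t 17.39 pos [577.1 167.  211.2] F [ 2.7  0.  -2.6] w 12.2 g 59.1
0.237 t 17.7 pos [569.1 167.8 211.1] F [ 3.2 -0.4 -2.7] w 12.1 g 59.1
0.285 t 18.01 pos [561.3 168.9 211.1] F [ 2.8 -1.4 -4.1] w 12.3 g 59.1
0.333 t 18.32 pos [553.6 170.4 211.1] F [ 3.  -0.9 -3.1] w 12.2 g 59.1
0.380 t 18.62 pos [545.9 172.2 211.1] F [ 3.5 -2.4 -2.7] w 12.6 g 59.1
hold t 19.12 pos [545.8 172.2 211. ] F [ 3.2 -1.7 -3.2] w 12.3 g 59.1
0.0012113117471505832
```

View pics/c7.png

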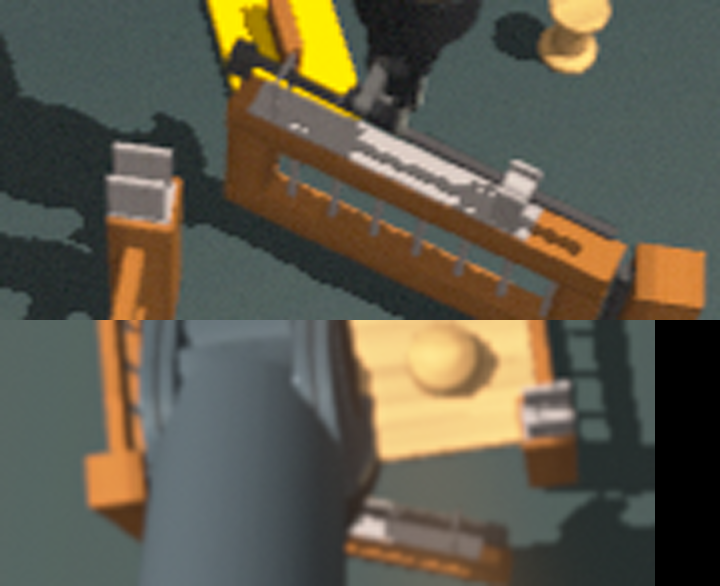

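The gate stands ajar with its free edge at c7 (235,90), well clear of the keeper at (145,190). The nose is about flush with the free edge at (238,60), so the bolt is still drawn. I pull 2 mm more towards the hinge for margin and hand in.

Run:
```python
from h import *
y=np.radians(96.6)-.38;p=np.array(ctrl.read_eef_pos())
ctrl.move_l([p[0]+2*np.cos(y),p[1]+2*np.sin(y),211],velocity=20);ctrl.wait(.5);stat()
print(ctrl.sign_off())
```

```text
t 19.98 pos [546.3 174.2 211. ] F [ 3.6  0.2 -2.8] w 12.3 g 59.0
the job is handed in; nothing more can be done
None
```

The job is handed in at about 20 s: the backplate is seated on the mould and released, and the arm still holds the gate, with its bolt drawn about 40 mm, at about 0.38 rad; I kept clear of the jar, hammer and spool, and the hand-in returned no verdict.

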